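# Lay both mould halves open on their backs

## Task

Two mould halves stand on edge on the bench mat: push each one over onto its flat back plate so that its working face looks up, ready for release wax - first the half with the hollow, and once that lies still, the half with the raised core. Only push with the fingers: do not lift or carry the halves or tip them onto their faces, leave both lying flat on the mat, and leave everything else where it is.

Things in the scene. Friction and masses are not known exactly. Their poses are not given: they have to be found in the camera images.
- hollow_half: Cream resin mould half (108 wide x 30 thick) on a wider grey back plate (130 x 14), with a hollow in its face. Stands on edge: 130 mm wide (y), 90 tall (z), 44 thick (x); any facing. Origin: centre of the underside as it stands; -x points out of the working face (at x=-22), +x out of the flat back (x=+22). Lying on its back, its x axis points down.
- core_half: Cream resin mould half (108 wide x 30 thick) on a wider grey back plate (130 x 14), with a raised core on its face. Stands on edge: 130 mm wide (y), 90 tall (z), 44 thick (x); any facing. Origin: centre of the underside as it stands; -x points out of the working face (at x=-22), +x out of the flat back (x=+22). Lying on its back, its x axis points down.
- hollow_mid (a point): Centre of the hollow half's bulk (22, 0, 45 mm from the face, middle and foot): 45 mm above the mat standing, 22 lying. The half weighs 0.35-0.7 kg; pushed on the face near the top it tips over its lower back edge with little sliding, and beyond about 27 degrees it falls by itself. Hollow: 20 deep, 48 wide from 14 to 56 mm up, neck 20 wide to 70 mm up, flat above.
- core_mid (a point): Centre of the core half's bulk (22, 0, 45 mm from the face, middle and foot): 45 mm above the mat standing, 22 lying. The half weighs 0.35-0.7 kg; pushed on the face near the top it tips over its lower back edge with little sliding, and beyond about 27 degrees it falls by itself. Core: 15 proud, 40 wide, 16-52 mm up; neck to 64 mm up, flat above; 2 pins 6 proud at 40 up.
- hollow_heel (a point): middle of the lower back edge of the hollow half, the edge it tips over; stays down on the mat
- core_heel (a point): middle of the lower back edge of the core half, the edge it tips over; stays down on the mat
- mat: fixed dark green-grey bench mat, 460 mm (x) by 860 mm (y), 4 mm thick, origin at the centre of its underside on the table
- wax_tin: bystander: flat aluminium tin, diameter 52 mm, 30 mm high, origin under its centre
- gauge_block: bystander: steel block 55 x 20 x 30 mm high, origin under its centre
- dropper: bystander: small white bottle with black cap, diameter 36 mm, 85 mm high, origin under its centre
- mixing_cup: bystander: open white cup, diameter 68 mm, 85 mm high, origin under its centre
- collar: bystander: dark steel ring, diameter 56 mm, 22 mm high, origin under its centre
There are look-alikes about, which are no part of the job. What is shaped like the core_half but blue is not meant. What is shaped like the hollow_half but orange is not meant.

How it is judged:
By the outcome, as a careful person would: the job done as asked, in the order asked, and still so for the second after the job is handed in, with the robot touching nothing.
It also fails if it takes over 45 s, if anything falls off the work surface, if the arm or the gripper's body presses on something with over 40 N, if the wrist force passes 120 N, or if a joint passes its speed limit or range.

## Robot

A 6-joint arm with a two-finger parallel gripper is mounted at the origin on the work surface. World frame = base frame: x ahead of the robot, y to its left, z up, the work surface at z = 0. Lengths are in m, angles in rad, forces in N, time in s.
With the tool pointing down it reaches from about 0.4 to 0.825 m from the base axis. Payload 7 kg.
Tool frame: the origin (TCP) lies on the centre line of the jaws, within the pads' length; the fingertips stand 22 mm ahead of it and the grasp point (between the pads) lies 3 mm ahead of it; z points along the fingers, y is the line along which they close (so a half turn about z gives the same grasp; the last joint's range is limited). The gripper opens to 88 mm and grips with 3 to 60 N. Pads are 19 mm wide; open, the fingers measure 130 mm over their backs; the gripper's body (78 mm by 193 mm) begins 47 mm behind the grasp point.
Start: joints at [1.559, 0.359, 0.012, 0, -1.224, -0.288], TCP at [0.199, 0.645, 0.249] pointing down, gripper open.
Joint ranges: [-3.07, 3.07], [-1.43, 2.12], [-1.02, 1.25], [-3.03, 1.67], [-3.05, -0], [-3.03, 3.03]. Speed limits (rad/s): [2.39, 2.39, 3.01, 3.14, 3.14, 3.14].

## Interface

Orientations are given as [roll, pitch, yaw] about the fixed x, y, z axes, in that order (R = Rz(yaw) Ry(pitch) Rx(roll)).
In Python, from station import monitor, viewer, order gives the robot as it stands. The module is installed in compiled form; this text tells all that it offers.
- The arm moves only by the tool servo_tool, never from a script. Its argument "targets" is a list of rows, each an object with "angular": the turn, a rotation vector about the tool's x, y, z in degrees, a list of three; "xyz": the shift along the tool's x, y, z in cm, a list of three; "claw": the finger opening in cm, from 0 to 8.76. A call has 1 to 20 rows; each row shifts and turns the commanded pose from where the row before left it, along the tool's axes as they then stand; what a row does not reach is not made up. A row lasts 1/10 s, in which the tool goes at most 50 mm and 8.59 degrees, less where a joint would pass 70% of its speed; a pose out of reach is approached as far as the arm can. A call is refused whole if a number of a shift passes 5 or a number of a turn 8.59, either way. A call with a gripper value outside its range is refused whole. The fingers move at their own pace and stop on an object; "force" is the grip in N (left out, the last holds). Time passes only in rows, so rows that do not move let the fingers close. It gives the time, the measured TCP pose, the force, the opening and the grip force at its end, in the units of the state.
- monitor.get_state(): the state, without advancing time (a new reading comes with each control period).
- viewer.grab_frame(name): name is "scene" or "top"; returns a dict with "color" (480x640x3 uint8, blue, green, red), "fovy" (degrees; the focal length in pixels is half the picture's height over the tangent of half this angle, whatever the lens; pixels are square), "cx", "cy" (the principal point, pixels), "k1" (the pictures are not rectified: a ray, as slopes to the right and down, at radius r is drawn at 1 + k1 r^2 times it, then the intrinsics apply), "R" (3x3) and "t" (3): a world point X has camera coordinates R X + t. Camera axes: x right, y down, z forward; pixel columns grow to the right and rows downward; lengths in m; the calibration is good to about 2 mm. A picture is of the moment at which its call begins. There is no depth.
- order.job_done(): hands the job in; it is judged then, once.
The state is a dict: "t": time; "q": joint angles; "qd": joint speeds; "joint_efforts": joint torques, N m; "eef_pos": TCP position; "ee_rot": TCP orientation; "force": force on the tool from outside, world axes, zero at the start; "moment": the same for the moment, N m; "width": finger opening in m; "gripper_force": force on a finger pad.
Only numpy, scipy, OpenCV 4.12 (cv2) and the standard library are available. Lean on these libraries where they do the work, as an engineer would, in place of code of your own. Each camera call takes 0.05 s, during which the arm holds its last target. There are 200 camera calls.

## Working session

There is one attempt and no reset: what is moved stays moved. The work goes in short steps, Python scripts to look and compute and a tool call to move; the robot and the scene stay as the last step left them, time stands still between calls to the robot, and variables do not carry over. Pictures are saved under pics/ and viewed, at most 10 in all, crops included, and the job is handed in when it is done.

Besides the shell and the picture viewer there is one more tool, called after "Request:" as name([rows], argument=value, ...), one row to a line, values as JSON. servo_tool: Moves the arm, as the interface text tells. Its arguments: {"type":"object","properties":{"targets":{"type":"array"},"force":{"type":"number"}},"required":["targets"]}

```bash
mkdir -p pics
cat > h.py <<'E'
import numpy as np, cv2, pickle
from station import monitor, viewer, order
def grab(n,f):
    d=viewer.grab_frame(n); cv2.imwrite('pics/'+f+'.png',d['color']); pickle.dump(d,open(f+'.pkl','wb')); return d
def load(f): return pickle.load(open(f+'.pkl','rb'))
def K(d):
    f=240/np.tan(np.radians(d['fovy'])/2); return np.array([[f,0,d['cx']],[0,f,d['cy']],[0,0,1.]]),np.array([d['k1'],0,0,0,0.])
def cast(d,px,z):
    k,D=K(d); p=cv2.undistortPoints(np.array(px,float).reshape(-1,1,2),k,D)[:,0]
    R=np.array(d['R']); t=np.array(d['t']); C=-R.T@t
    w=np.c_[p,np.ones(len(p))]@R
    return C+w*((z-C[2])/w[:,2])[:,None]
def proj(d,X):
    k,D=K(d); return cv2.projectPoints(np.array(X,float).reshape(-1,1,3),cv2.Rodrigues(np.array(d['R']))[0],np.array(d['t'],float),k,D)[0][:,0]
E
python3 - <<'E'
from h import *
for n in('scene','top'):
    d=grab(n,n+'1'); print(n,d['fovy'],d['k1'],-np.array(d['R']).T@d['t'])
s=monitor.get_state();print(s['t'],s['eef_pos'],s['ee_rot'],s['force'])
E
```

```text
scene 42.799297744886374 0.00640125083607271 [ 1.17689315 -0.27098384  0.9843731 ]
top 43.49580724271661 -0.1264754027542821 [0.23095303 0.00955378 1.37708401]
0.1 [0.19926057 0.64450561 0.24771546] [ 3.14011837e+00 -1.26808760e-04 -2.99942158e-01] [ 0.14636454  0.4434786  -0.31189752]
```

View pics/scene1.png

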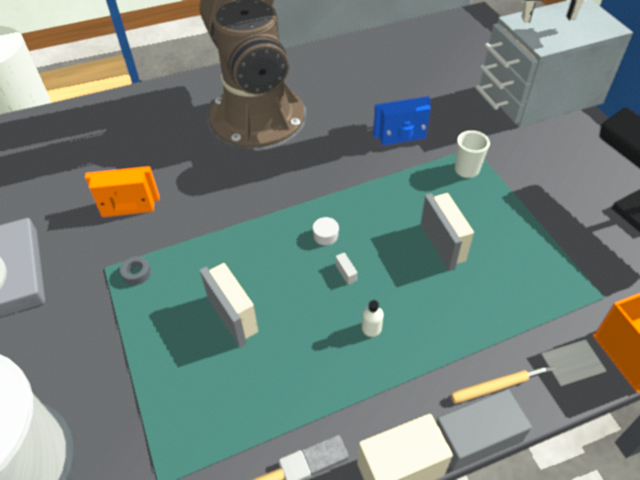

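View pics/top1.png

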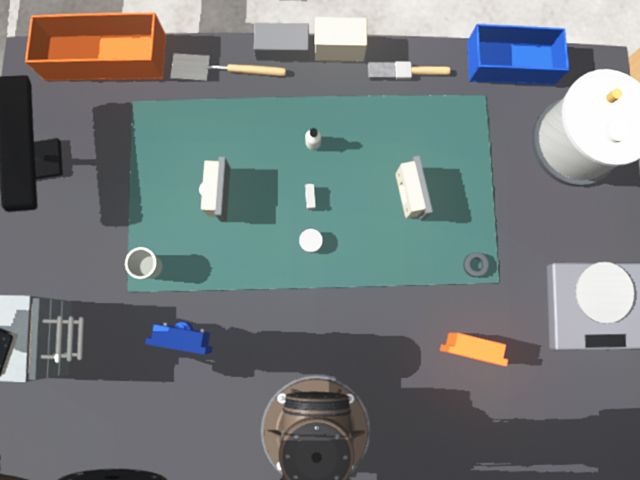

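Top view: two cream halves at (213,187), with a core bump on its left side, and (413,190), with a notch on its left side. Both have the grey plate on the right. The scene view shows the same pair at (447,230) and (230,300). The blue and orange look-alikes are off the mat.

Run:
```python
from h import *
d=load('top1'); s=load('scene1')
print(proj(d,[[0,0,0],[.2,.645,.25],[.2,.645,.4]]),proj(s,[[0,0,0],[.2,.645,.25]]))
im=d['color']; hsv=cv2.cvtColor(im,cv2.COLOR_BGR2HSV)
# cream + grey = not green inside mat
nm=((hsv[...,1]<90)&(hsv[...,2]>75)).astype(np.uint8)
cream=((hsv[...,1]<90)&(hsv[...,2]>150)).astype(np.uint8)
for nme,(x,y) in dict(core=(213,187),hollow=(413,190)).items():
    for m,l in((nm,'all'),(cream,'cream')):
        mm=np.zeros_like(m); mm[y-45:y+45,x-35:x+35]=m[y-45:y+45,x-35:x+35]
        c=max(cv2.findContours(mm,0,2)[0],key=cv2.contourArea)
        r=cv2.minAreaRect(c); b=cv2.boxPoints(r)
        print(nme,l,cv2.contourArea(c),'\n',b.round(1).tolist(),'\n',cast(d,b,.094)[:,:2].round(4).tolist())
for n,p in dict(tin=(311,240),gauge=(310,197),dropper=(314,132),cup=(144,264),collar=(476,265)).items(): print(n,cast(d,[p],.03)[0].round(3))
a=[cv2.resize(im[y-50:y+50,x-50:x+50],(400,400),interpolation=2) for x,y in((213,187),(413,190))]
cv2.imwrite('pics/z1.png',np.hstack(a))
```

```text
[[314.81624639 429.73205856]
 [-19.3991694  336.47653204]
 [-65.01005869 337.12913938]] [[257.60548095 115.04967187]
 [551.89240728   9.02946883]]
core all 6141.0 
 [[178.0, 142.0], [247.0, 142.0], [247.0, 231.0], [178.0, 231.0]] 
 [[0.6324, 0.31], [0.6334, 0.1564], [0.434, 0.1507], [0.4326, 0.3005]]
core cream 3278.0 
 [[178.0, 145.0], [247.0, 145.0], [247.0, 231.0], [178.0, 231.0]] 
 [[0.6255, 0.3096], [0.6265, 0.1561], [0.434, 0.1507], [0.4326, 0.3005]]
hollow all 6141.0 
 [[378.0, 145.0], [447.0, 145.0], [447.0, 234.0], [378.0, 234.0]] 
 [[0.6304, -0.1339], [0.6336, -0.289], [0.4322, -0.2838], [0.4305, -0.1325]]
hollow cream 3422.5 
 [[378.0, 145.0], [432.0, 145.0], [432.0, 234.0], [378.0, 234.0]] 
 [[0.6304, -0.1339], [0.6328, -0.255], [0.4318, -0.2506], [0.4305, -0.1325]]
tin [0.425 0.013 0.03 ]
gauge [0.524 0.016 0.03 ]
dropper [0.679 0.008 0.03 ]
cup [0.366 0.39  0.03 ]
collar [ 0.371 -0.364  0.03 ]
```

View pics/z1.png

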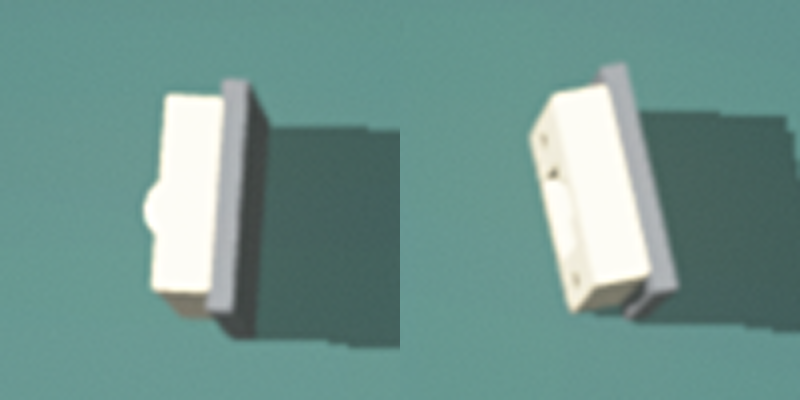

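The crop shows the core half on the left and the hollow half on the right, with clear top-face corners. Core half, full-image pixels: back edge (224.5,156.5)-(221,215), face edge (204.5,160.5)-(201,210). Hollow half: back edge (419,155.5)-(433,212), face edge (401,164)-(409.5,211).

Run:
```python
from h import *
d=load('top1')
C={'core':((163,137),[(247,78),(233,312),(166,94),(152,291)]),'hollow':((363,140),[(225,62),(279,288),(153,97),(186,283)])}
for n,(o,p) in C.items():
    w=cast(d,np.array(p)/4+o,.094)[:,:2]
    b=w[:2].mean(0); f=w[2:].mean(0)
    e1=w[0]-w[1]; e2=w[2]-w[3]; 
    u=e1/np.linalg.norm(e1)+e2/np.linalg.norm(e2); u/=np.linalg.norm(u)
    push=np.array([u[1],-u[0]])
    print(n,w.round(4).tolist(),'len',np.linalg.norm(e1),np.linalg.norm(e2),'back',b,'face',f,'thick',(b-f)@push,'push deg',np.degrees(np.arctan2(push[1],push[0])),push)
s=monitor.get_state();print(s['eef_pos'],s['ee_rot'])
```

```text
core [[0.5997, 0.2045], [0.4686, 0.2076], [0.5903, 0.2489], [0.4798, 0.2521]] len 0.13118782407708293 0.11058072030966978 back [0.53416968 0.20601845] face [0.53504788 0.25053735] thick 0.04452657959795835 push deg -91.51091954261103 [-0.02636746 -0.99965232]
hollow [[0.6079, -0.2257], [0.4806, -0.2532], [0.5871, -0.1851], [0.4826, -0.2019]] len 0.13031314601285413 0.10581105566859633 back [ 0.54424335 -0.23947396] face [ 0.53487175 -0.19351669] thick 0.04689744257431574 push deg -79.36174876081617 [ 0.18460753 -0.98281232]
[0.19926057 0.64450561 0.24771546] [ 3.14011837e+00 -1.26808760e-04 -2.99942158e-01]
```

Request:
servo_tool([
  {"angular":[0,0,7.66],"xyz":[0,0,0],"claw":4},
  {"angular":[0,0,7.66],"xyz":[0,0,0],"claw":4},
  {"angular":[0,0,7.66],"xyz":[0,0,0],"claw":4},
  {"angular":[0,0,7.66],"xyz":[0,0,0],"claw":4},
  {"angular":[0,0,7.66],"xyz":[0,0,0],"claw":4},
  {"angular":[0,0,7.66],"xyz":[0,0,0],"claw":4},
  {"angular":[0,0,7.66],"xyz":[0,0,0],"claw":4},
  {"angular":[0,0,7.66],"xyz":[0,0,0],"claw":4},
  {"angular":[0,0,0],"xyz":[4.2,-0.8,0],"claw":4},
  {"angular":[0,0,0],"xyz":[4.2,-0.8,0],"claw":4},
  {"angular":[0,0,0],"xyz":[4.2,-0.8,0],"claw":4},
  {"angular":[0,0,0],"xyz":[4.2,-0.8,0],"claw":4},
  {"angular":[0,0,0],"xyz":[4.2,-0.8,0],"claw":4},
  {"angular":[0,0,0],"xyz":[4.2,-0.8,0],"claw":4},
  {"angular":[0,0,0],"xyz":[4.2,-0.8,0],"claw":4},
  {"angular":[0,0,0],"xyz":[4.2,-0.8,0],"claw":4},
  {"angular":[0,0,0],"xyz":[4.2,-0.8,0],"claw":4},
  {"angular":[0,0,0],"xyz":[4.2,-0.8,0],"claw":4},
])

```text
t: 1.9
eef_pos: [0.3619, 0.2476, 0.2485]
ee_rot: [-3.142, 0.0, -1.369]
force: [0.9, 0.6, 0.4]
width: 0.04
gripper_force: 0.0
```

Request:
servo_tool([
  {"angular":[0,0,0],"xyz":[4.7,-0.9,0],"claw":4},
  {"angular":[0,0,0],"xyz":[4.7,-0.9,0],"claw":4},
  {"angular":[0,0,0],"xyz":[4.7,-0.9,0],"claw":4},
  {"angular":[0,0,0],"xyz":[4.7,-0.9,0],"claw":4},
  {"angular":[0,0,0],"xyz":[4.7,-0.9,0],"claw":4},
  {"angular":[0,0,0],"xyz":[4.7,-0.9,0],"claw":4},
  {"angular":[0,0,0],"xyz":[4.7,-0.9,0],"claw":4},
  {"angular":[0,0,0],"xyz":[4.7,-0.9,0],"claw":4},
  {"angular":[0,0,0],"xyz":[4.7,-0.9,0],"claw":4},
  {"angular":[0,0,0],"xyz":[0,0,3],"claw":4},
  {"angular":[0,0,0],"xyz":[0,0,3],"claw":4},
  {"angular":[0,0,0],"xyz":[0,0,3],"claw":4},
  {"angular":[0,0,0],"xyz":[0,0,3],"claw":4},
  {"angular":[0,0,0],"xyz":[0,0,2.8],"claw":4},
  {"angular":[0,0,0],"xyz":[0,0,0],"claw":4},
])

```text
t: 3.4
eef_pos: [0.5229, -0.1489, 0.0968]
ee_rot: [3.134, 0.002, -1.37]
force: [-0.9, -0.1, -0.0]
width: 0.0402
gripper_force: 0.0
```

Run:
```python
from h import *
d=grab('scene','s2'); x,y=230,290
cv2.imwrite('pics/s2c.png',cv2.resize(d['color'][y-100:y+100,x-130:x+130],None,fx=3,fy=3,interpolation=2))
```

```text
(no output)
```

View pics/s2c.png

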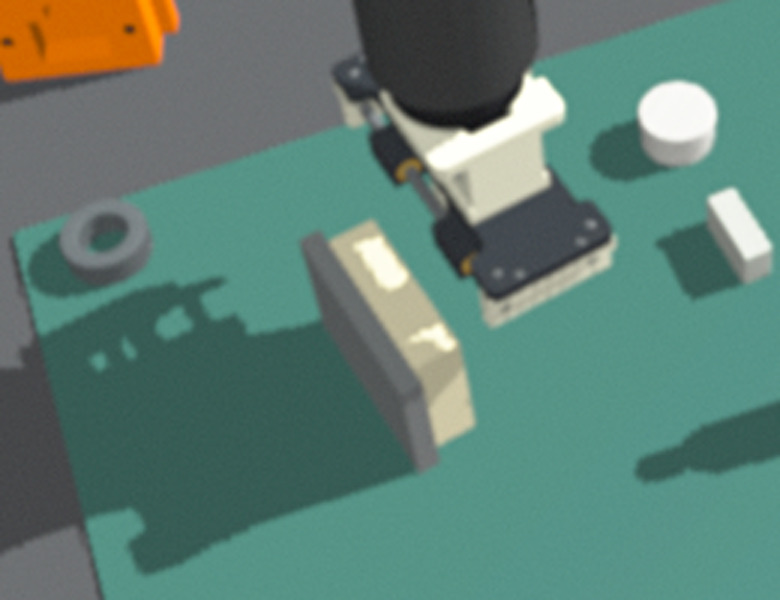

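The gripper is square to the hollow half's face with a gap of about 4 cm. I'll approach it now.

Request:
servo_tool([
  {"angular":[0,0,0],"xyz":[0.7,0,-0.4],"claw":4},
  {"angular":[0,0,0],"xyz":[0.7,0,0],"claw":4},
  {"angular":[0,0,0],"xyz":[0.7,0,0],"claw":4},
  {"angular":[0,0,0],"xyz":[0.7,0,0],"claw":4},
  {"angular":[0,0,0],"xyz":[0.5,0,0],"claw":4},
  {"angular":[0,0,0],"xyz":[0.4,0,0],"claw":4},
  {"angular":[0,0,0],"xyz":[0.4,0,-0.1],"claw":4},
  {"angular":[0,0,0],"xyz":[0.4,0,-0.2],"claw":4},
])

```text
t: 4.25
eef_pos: [0.5347, -0.1932, 0.1075]
ee_rot: [3.141, 0.0, -1.369]
force: [0.4, 0.8, -0.0]
width: 0.0403
gripper_force: 0.2
```

Request:
servo_tool([
  {"angular":[0,0,0],"xyz":[0.4,0,0.2],"claw":4},
  {"angular":[0,0,0],"xyz":[0.4,0,0],"claw":4},
  {"angular":[0,0,0],"xyz":[0.4,0,0],"claw":4},
  {"angular":[0,0,0],"xyz":[0.4,0,0],"claw":4},
])

```text
t: 4.65
eef_pos: [0.538, -0.209, 0.1055]
ee_rot: [3.141, -0.0, -1.369]
force: [0.5, 0.2, 0.6]
width: 0.0398
gripper_force: 0.2
```

Run:
```python
from h import *
d=grab('scene','s3'); x,y=230,290
cv2.imwrite('pics/s3c.png',cv2.resize(d['color'][y-100:y+100,x-130:x+130],None,fx=3,fy=3,interpolation=2))
```

```text
(no output)
```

View pics/s3c.png

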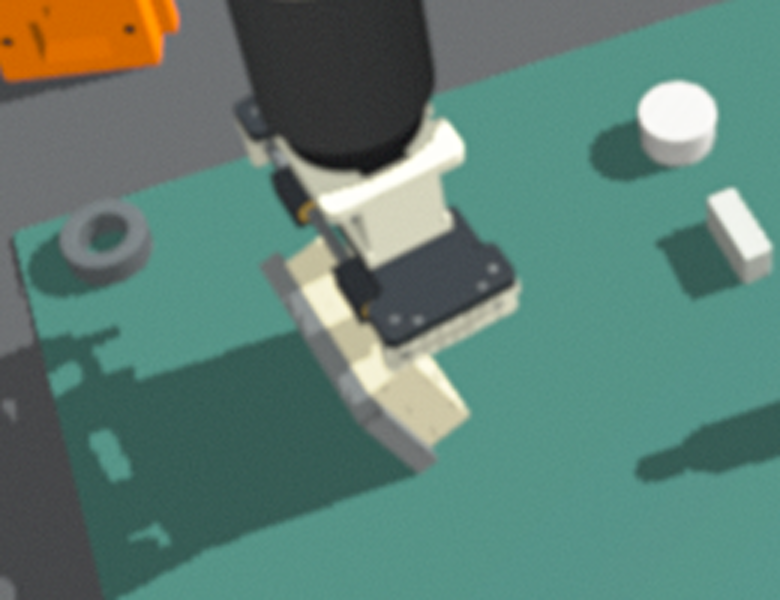

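The hollow half is tilting cleanly, with its lower back corner still at about (430,465) in the crop. I'll keep pushing until it passes the balance point.

Request:
servo_tool([
  {"angular":[0,0,0],"xyz":[0.4,0,-0.1],"claw":4},
  {"angular":[0,0,0],"xyz":[0.4,0,-0.1],"claw":4},
  {"angular":[0,0,0],"xyz":[0.4,0,0],"claw":4},
  {"angular":[0,0,0],"xyz":[0.4,0,0],"claw":4},
  {"angular":[0,0,0],"xyz":[0.4,0,0],"claw":4},
  {"angular":[0,0,0],"xyz":[0.4,0,0],"claw":4},
  {"angular":[0,0,0],"xyz":[0,0,0],"claw":4},
  {"angular":[0,0,0],"xyz":[0,0,0],"claw":4},
  {"angular":[0,0,0],"xyz":[0,0,-2],"claw":4},
  {"angular":[0,0,0],"xyz":[0,0,-4],"claw":4},
  {"angular":[0,0,0],"xyz":[0,0,-4],"claw":4},
  {"angular":[0,0,0],"xyz":[-4,0,-3],"claw":4},
  {"angular":[0,0,0],"xyz":[-4.5,0,0],"claw":4},
  {"angular":[0,0,0],"xyz":[-4.5,0,0],"claw":4},
  {"angular":[0,0,0],"xyz":[-4.5,0,0],"claw":4},
])

```text
t: 6.2
eef_pos: [0.5071, -0.0592, 0.238]
ee_rot: [-3.141, 0.0, -1.37]
force: [1.6, 0.3, -0.4]
width: 0.0399
gripper_force: 0.0
```

Run:
```python
from h import *
d=grab('scene','s4')
cv2.imwrite('pics/s4c.png',cv2.resize(d['color'][160:380,80:500],None,fx=1.9,fy=1.9,interpolation=2))
grab('top','t4')
```

```text
(no output)
```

View pics/s4c.png

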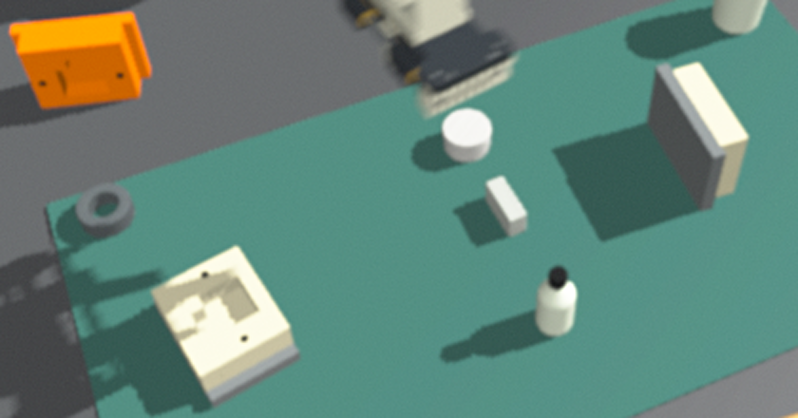

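The hollow half lies flat with its face up, at about (225,320) in the crop, and everything else is in place. Next is the core half.

Request:
servo_tool([
  {"angular":[0,0,6.5],"xyz":[0,0,0],"claw":4},
  {"angular":[0,0,6.5],"xyz":[0,0,0],"claw":4},
  {"angular":[0,0,0],"xyz":[-4.55,-0.26,0],"claw":4},
  {"angular":[0,0,0],"xyz":[-4.55,-0.26,0],"claw":4},
  {"angular":[0,0,0],"xyz":[-4.55,-0.26,0],"claw":4},
  {"angular":[0,0,0],"xyz":[-4.55,-0.26,0],"claw":4},
  {"angular":[0,0,0],"xyz":[-4.55,-0.26,0],"claw":4},
  {"angular":[0,0,0],"xyz":[-4.55,-0.26,0],"claw":4},
  {"angular":[0,0,0],"xyz":[-4.55,-0.26,0],"claw":4},
  {"angular":[0,0,0],"xyz":[-4.55,-0.26,0],"claw":4},
  {"angular":[0,0,0],"xyz":[0,0,0],"claw":4},
  {"angular":[0,0,0],"xyz":[0,0,0],"claw":4},
])

```text
t: 7.5
eef_pos: [0.5375, 0.3034, 0.2367]
ee_rot: [3.141, -0.001, -1.595]
force: [0.0, 0.1, -0.9]
width: 0.0401
gripper_force: 0.0
```

Request:
servo_tool([
  {"angular":[0,0,0],"xyz":[0,0,3],"claw":4},
  {"angular":[0,0,0],"xyz":[0,0,3],"claw":4},
  {"angular":[0,0,0],"xyz":[0,0,3],"claw":4},
  {"angular":[0,0,0],"xyz":[0,0,3],"claw":4},
  {"angular":[0,0,0],"xyz":[0,0,1.2],"claw":4},
  {"angular":[0,0,0],"xyz":[0,0,0],"claw":4},
  {"angular":[0,0,0],"xyz":[0.7,0,0],"claw":4},
  {"angular":[0,0,0],"xyz":[0.7,0,0],"claw":4},
  {"angular":[0,0,0],"xyz":[0.7,0,0],"claw":4},
  {"angular":[0,0,0],"xyz":[0.7,0,0],"claw":4},
  {"angular":[0,0,0],"xyz":[0.6,0,0],"claw":4},
  {"angular":[0,0,0],"xyz":[0.5,0,0],"claw":4},
  {"angular":[0,0,0],"xyz":[0.4,0,0],"claw":4},
  {"angular":[0,0,0],"xyz":[0.4,0,0],"claw":4},
  {"angular":[0,0,0],"xyz":[0.4,0,0],"claw":4},
  {"angular":[0,0,0],"xyz":[0.4,0,0],"claw":4},
  {"angular":[0,0,0],"xyz":[0.4,0,0],"claw":4},
])

```text
t: 9.2
eef_pos: [0.5363, 0.2434, 0.1055]
ee_rot: [3.141, -0.0, -1.596]
force: [0.0, 0.9, 1.5]
width: 0.0397
gripper_force: 0.6
```

Run:
```python
from h import *
d=grab('scene','s5'); x,y=440,220
cv2.imwrite('pics/s5c.png',cv2.resize(d['color'][y-100:y+100,x-130:x+130],None,fx=3,fy=3,interpolation=2))
```

```text
(no output)
```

View pics/s5c.png

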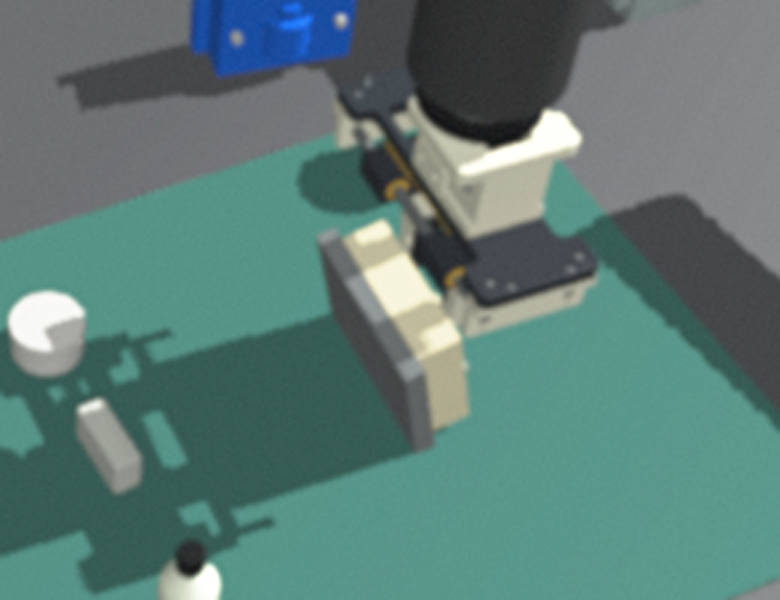

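The fingers are against the core half's face, and it has just started to tilt.

Request:
servo_tool([
  {"angular":[0,0,0],"xyz":[0.4,0,0],"claw":4},
  {"angular":[0,0,0],"xyz":[0.4,0,-0.1],"claw":4},
  {"angular":[0,0,0],"xyz":[0.4,0,-0.1],"claw":4},
  {"angular":[0,0,0],"xyz":[0.4,0,0],"claw":4},
  {"angular":[0,0,0],"xyz":[0.4,0,0],"claw":4},
  {"angular":[0,0,0],"xyz":[0.4,0,0],"claw":4},
  {"angular":[0,0,0],"xyz":[0.4,0,0],"claw":4},
  {"angular":[0,0,0],"xyz":[0.4,0,0],"claw":4},
  {"angular":[0,0,0],"xyz":[0.4,0,0],"claw":4},
  {"angular":[0,0,0],"xyz":[0.4,0,0],"claw":4},
  {"angular":[0,0,0],"xyz":[0,0,0],"claw":4},
  {"angular":[0,0,0],"xyz":[0,0,0],"claw":4},
  {"angular":[0,0,0],"xyz":[0,0,-2],"claw":4},
  {"angular":[0,0,0],"xyz":[0,0,-4],"claw":4},
  {"angular":[0,0,0],"xyz":[0,0,-4],"claw":4},
  {"angular":[0,0,0],"xyz":[-4,0,-3],"claw":4},
  {"angular":[0,0,0],"xyz":[-4.5,0,0],"claw":4},
  {"angular":[0,0,0],"xyz":[-4.5,0,0],"claw":4},
  {"angular":[0,0,0],"xyz":[0,0,0],"claw":4},
  {"angular":[0,0,0],"xyz":[0,0,0],"claw":4},
])

```text
t: 11.25
eef_pos: [0.5382, 0.3346, 0.2369]
ee_rot: [3.141, -0.001, -1.595]
force: [-0.1, -0.4, -0.1]
width: 0.0399
gripper_force: 0.0
```

Run:
```python
from h import *
grab('scene','s6')
```

```text
(no output)
```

View pics/s6.png

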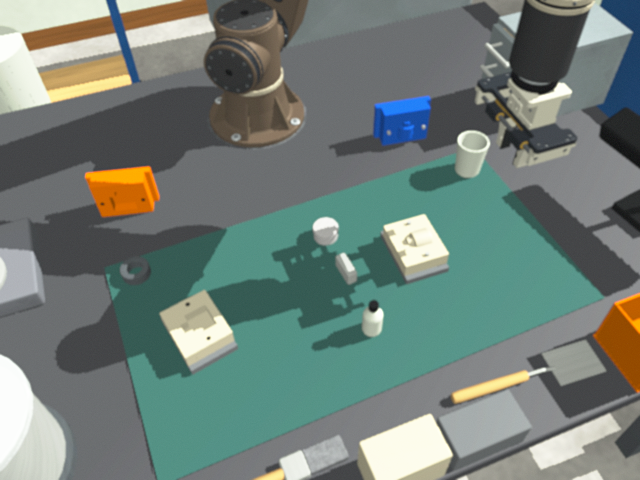

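Both halves lie flat with their faces up: hollow at (198,330), core at (415,247). The bystanders haven't moved and the gripper is clear.

```bash
python3 -c "
from station import order; print(order.job_done())"
```

```text
the job is handed in; nothing more can be done
None
```

Both mould halves now lie flat on their back plates with faces up, hollow half first and then core half; nothing else was moved, and the job was handed in at about 11 s.

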